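# Set a dosing dial to its marker with the play taken up

### The job

Set the dosing unit's stroke dial to the red marker with the play in its crank taken up: with the black crank handle, first turn the dial clockwise (seen from above) until you feel it press firmly but gently, without forcing it, on the hidden zero stop. Then bring it up counter-clockwise so that the yellow pointer finishes in line with the red marker with the crank arm still bearing on the green pin, and let go; if you pass the marker, turn back well past it and come up again. Leave the marker, the bottles and the beaker where they are.

Things in the scene. Friction and masses are not known exactly. Their poses are not given: they have to be found in the camera images.
- unit: fixed grey dosing unit 260 x 250 mm, deck 60 mm above the table; origin under its centre, z up. Dial angle a turns about point axis, counter-clockwise from above positive, 0 when the pointer lies along the unit's x axis. Hidden inside is the zero stop, a spring buffer: the dial meets it somewhere between a = -0.60 and -0.95 rad, then it yields at 8 N m/rad (1.9 N per mm at the handle).
- axis (a point): the dial's and crank's common upright axis, at deck height (60 mm above the table)
- dial: aluminium dial disc, 116 mm across, top 69 mm above the table, with yellow pointer and two upright pins; origin on the axis at deck height, x axis along the pointer. Stays where left (friction 0.25 N m). Moved only by the crank arm pushing a pin: the green one counter-clockwise, the black one clockwise; between them the arm has 0.32 rad of play. Starts at a = +0.48 to +0.66.
- crank: dark steel crank arm, 16 mm wide, 72 to 82 mm above the table; origin on the axis at deck height, x axis away from the handle: at angle 0 the handle is on the unit's -x side. Friction 0.12 N m. Pressing a pin with over 28 N (21 N at the handle, all counted) is forcing it; turning the free dial takes 6 N at the handle; the stop counts as felt above 10 N at the handle for 0.2 s: aim for 12 to 15 N.
- handle (a point): upright round black handle on the end of the crank arm, 24 mm diameter, 82 to 132 mm above the table; this point is on its centre line 110 mm above the table, 65 mm from the dial's axis. It is a sleeve that spins freely on its own spindle, so a gripper can carry it round the arc without turning itself.
- pointer_tip (a point): tip of the dial's yellow pointer, 97 mm from the axis, 68 mm above the table
- mark (a point): the inner tip of the red marker, a small rider (24 x 14 x 10 mm) on the scale's rim: the pointer tip comes to this very point when it is in line. The marker stands between a = -0.25 and a = +0.20 and must not be shifted.
- green_pin (a point): centre line of the green pin on the dial (10 mm diameter, top 88 mm above the table), 47 mm from the axis, on the counter-clockwise side of the crank arm
- pin_seat (a point): point beside the crank arm, counter-clockwise side, 47 mm from the axis and 13 mm from the arm's centre line, that coincides with green_pin when the arm bears on it (crank angle = a + 0.16 rad); it is 15 mm away when the arm bears on the black pin (crank angle = a - 0.16 rad).
- dye_orange: bystander: orange dye bottle, 54 mm diameter, 150 mm high, black cap; origin under its centre
- dye_red: bystander: red dye bottle, 54 mm diameter, 150 mm high, black cap; origin under its centre
- beaker: bystander: steel beaker, 64 mm diameter, 75 mm high; origin under its centre

How it is judged:
On the way:
1. the dial, turned back clockwise past a = -0.5, is pressed on the hidden zero stop: crank arm and pin press with more than 12 N for 0.2 s (contact force between crank and dial above 12 N and y of pointer_tip in the frame of unit below -0.0465 m), for 0.2 s.
At the end, for the whole second after the job is handed in: the pointer tip is within 3 mm of the red marker's tip, the crank arm bears on the green pin (its seat within 2.5 mm of the pin), dial and crank are at rest and the handle is let go (horizontal distance between pointer_tip and mark below 0.003 m and horizontal distance between pin_seat and green_pin below 0.0025 m and angular speed of each of dial, crank below 0.05 rad/s); the robot touches nothing.
It fails at once if crank arm and dial press on each other with more than 28 N (the mechanism is forced) (contact force between crank and dial above 28 N).
It fails at once if the red marker is shifted by more than 3 mm (distance of mark from where it was at the start of the episode above 0.003 m).
It fails at once if a bottle or the beaker is moved by more than 20 mm (distance of any of dye_orange, dye_red, beaker from where it was at the start of the episode above 0.02 m).
It also fails if it takes over 61 s, if anything falls off the work surface, if the arm or the gripper's body presses on something with over 40 N, if the wrist force passes 120 N, or if a joint passes its speed limit or range.

### The arm

A 6-joint arm with a two-finger parallel gripper is mounted at the origin on the work surface. World frame = base frame: x ahead of the robot, y to its left, z up, the work surface at z = 0. Lengths are in m, angles in rad, forces in N, time in s.
With the tool pointing down it reaches from about 0.3 to 0.875 m from the base axis. Payload 6.4 kg.
Tool frame: the origin (TCP) lies between the finger pads; the fingertips stand 25 mm ahead of it and the grasp point (between the pads) lies 6 mm ahead of it; z points along the fingers, y is the line along which they close (so a half turn about z gives the same grasp; the last joint's range is limited). The gripper opens to 85 mm and grips with 20 to 120 N. Pads are 22 mm wide; open, the fingers measure 114 mm over their backs; the gripper's body (76 mm by 85 mm) begins 54 mm behind the grasp point. The pads swing forward as they close: fully open they stand 13 mm farther back than shut.
Start: joints at [-1.402, 0.181, 1.607, -0, 1.354, -0.206], TCP at [0.211, -0.535, 0.227] pointing down, gripper open.
Joint ranges: [-2.99, 2.99], [-0.89, 2.07], [0.3, 2.58], [-1.14, 4.28], [0, 2.63], [-3.12, 3.12]. Speed limits (rad/s): [2.57, 2.57, 3.01, 3.14, 3.14, 3.14].

### API

Orientations are given as a unit quaternion [w, x, y, z].
In Python, from bench import ctrl gives the robot as it stands.
- The arm moves only by the tool servo_tool, never from a script. Its argument "series" is text: rows parted by semicolons, each of 7 numbers parted by spaces: the gripper command: -1 is fully open, 1 is shut, values between are in proportion, then the shift along the tool's x, y, z in m, then the turn, a rotation vector about the tool's x, y, z in degrees. A call has 1 to 12 rows; each row is the pose to reach, as a shift and turn from the pose commanded when the call began, along the tool's axes at that moment; what a row does not reach only later rows make up. A row lasts 1/12 s, in which the tool goes at most 41.7 mm and 7.16 degrees, less where a joint would pass 70% of its speed; a pose out of reach is approached as far as the arm can. A call with a gripper value outside its range is refused whole. The fingers move at their own pace and stop on an object; the grip force is fixed at half the most. Time passes only in rows, so rows that repeat a pose let the fingers close. It gives the time, the measured TCP pose, the force, the opening and the grip force at its end, in the units of the state.
- ctrl.get_obs(): the state, without advancing time (a new reading comes with each control period).
- ctrl.camera(name): name is "scene" or "top" or "wrist"; returns a dict with "img" (384x512x3 uint8, red, green, blue), "z_map" (384x512 float32, m along the optical axis (not along the pixel's ray), 0 where there is no reading), "fovy" (degrees; the focal length in pixels is half the picture's height over the tangent of half this angle, whatever the lens; pixels are square), "cx", "cy" (the principal point, pixels), "extrinsics" (4x4, takes a point from camera to world coordinates); the wrist camera has in their place "T_tool_cam" (4x4, takes a point from camera to tool coordinates, whose origin is the TCP and whose axes are the flange's). Camera axes: x right, y down, z forward; pixel columns grow to the right and rows downward; lengths in m; the calibration is good to about 2 mm. A picture is of the moment at which its call begins: read the wrist's pose just before it.
- ctrl.hand_in(): hands the job in; it is judged then, once.
The state is a dict: "time_s": time; "q": joint angles; "dq": joint speeds; "joint_efforts": joint torques, N m; "eef_pos": TCP position; "eef_rot": TCP orientation; "wrist_force": force on the tool from outside, world axes, zero at the start; "torque": the same for the moment, N m; "opening": opening from 0.0 (shut) to 1.0 (fully open); "grasp_force": force on a finger pad.
Only numpy, scipy, OpenCV 4.12 (cv2) and the standard library are available. Lean on these libraries where they do the work, as an engineer would, in place of code of your own. Each camera call takes 0.05 s, during which the arm holds its last target. There are 200 camera calls.

## Working session

There is one attempt and no reset: what is moved stays moved. The work goes in short steps, Python scripts to look and compute and a tool call to move; the robot and the scene stay as the last step left them, time stands still between calls to the robot, and variables do not carry over. Pictures are saved under pics/ and viewed, at most 10 in all, crops included, and the job is handed in when it is done.

Besides the shell and the picture viewer there is one more tool, called after "Call:" as name(argument=value, ...) on one line, values as JSON. servo_tool: Moves the arm, as the interface text tells. Its arguments: {"type":"object","properties":{"series":{"type":"string"}},"required":["series"]}

```bash
mkdir -p pics; ls; cat > h.py <<'E'
import numpy as np, cv2
from bench import ctrl
from scipy.spatial.transform import Rotation as R
def save(c,name): cv2.imwrite('pics/'+name,cv2.cvtColor(c['img'],cv2.COLOR_RGB2BGR))
def toolT(o):
    T=np.eye(4);q=np.array(o['eef_rot']);T[:3,:3]=R.from_quat(q[[1,2,3,0]]).as_matrix();T[:3,3]=o['eef_pos'];return T
def ext(c,o=None): return np.array(c['extrinsics']) if 'extrinsics' in c else toolT(o)@np.array(c['T_tool_cam'])
def ray(c,u,v,z,o=None):
    E=ext(c,o);f=192/np.tan(np.radians(c['fovy'])/2)
    d=E[:3,:3]@np.array([(u-c['cx'])/f,(v-c['cy'])/f,1]);p=E[:3,3]
    return p+d*(z-p[2])/d[2]
E
python3 - <<'E'
from h import *
o=ctrl.get_obs();print({k:np.round(v,3) for k,v in o.items()})
c=ctrl.camera('top');s=ctrl.camera('scene')
import pickle;pickle.dump((c,s),open('c.pkl','wb'))
save(c,'top.png');save(s,'scene.png')
print(c['fovy'],c['cx'],c['cy'],np.round(c['extrinsics'],3))
E
```

```text
pics
{'time_s': np.float64(0.0), 'q': array([-1.402,  0.182,  1.608, -0.   ,  1.354, -0.206]), 'dq': array([ 0.001,  0.   , -0.001, -0.001, -0.001, -0.   ]), 'joint_efforts': array([-2.0000e-03, -4.4487e+01, -3.5134e+01, -0.0000e+00,  9.0000e-03,
       -0.0000e+00]), 'eef_pos': array([ 0.21 , -0.534,  0.226]), 'eef_rot': array([-0.001,  0.982,  0.186,  0.   ]), 'wrist_force': array([-0.618,  0.349,  0.253]), 'torque': array([-0.017,  0.056, -0.029]), 'grasp_force': np.float64(0.0), 'opening': np.float64(0.999)}
52.46413043304262 258.30047137478317 193.94435954798604 [[ 0.02  -0.99   0.143  0.498]
 [-0.999 -0.026 -0.04   0.067]
 [ 0.043 -0.142 -0.989  0.93 ]
 [ 0.     0.     0.     1.   ]]
```

View pics/top.png

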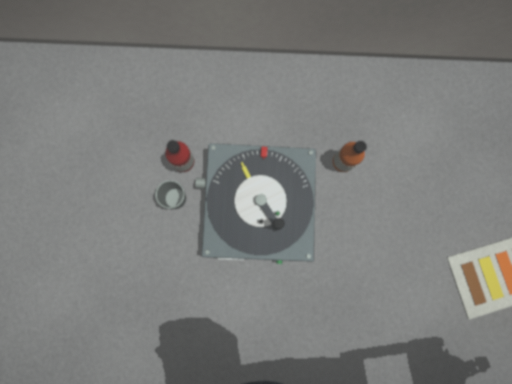

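View pics/scene.png

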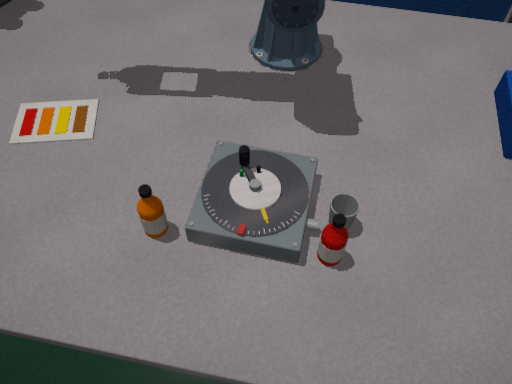

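The top view shows the dial centre near (261,201), pointer tip (245,166), marker (264,152) and handle (278,224). The bottles and beaker stand clear on the left and right sides of the unit. Next I'll measure these positions.

```bash
cat >> h.py <<'E'
def big(m,n=1):
    k,l,s,c=cv2.connectedComponentsWithStats(m.astype(np.uint8));i=1+np.argsort(-s[1:,4])[:n]
    return [(l==j) for j in i]
def pts(m): v,u=np.nonzero(m);return np.c_[u,v].astype(float)
def measure(c,o=None,roi=None):
    hsv=cv2.cvtColor(c['img'],cv2.COLOR_RGB2HSV);H,S,V=[hsv[...,i].astype(int) for i in range(3)]
    r=np.zeros(H.shape,bool);r[roi[1]:roi[3],roi[0]:roi[2]]=1
    out={}
    wl=big(r&(S<45)&(V>150))[0]
    hull=cv2.convexHull(pts(wl).astype(np.int32))[:,0]
    P=np.array([ray(c,u,v,.069,o)[:2] for u,v in hull])
    A=np.c_[2*P,np.ones(len(P))];x=np.linalg.lstsq(A,(P**2).sum(1),rcond=None)[0]
    out['disc']=x[:2];out['rad']=np.sqrt(x[2]+x[0]**2+x[1]**2)
    for n,m,z in (('yel',(abs(H-27)<7)&(S>120)&(V>70),.068),('red',((H<8)|(H>172))&(S>130)&(V>60),.070),('green',(abs(H-65)<20)&(S>90)&(V>30),.088)):
        m=r&m
        if m.sum()<3: continue
        b=big(m)[0];W=np.array([ray(c,u,v,z,o)[:2] for u,v in pts(b)]);d=np.linalg.norm(W-x[:2],axis=1)
        out[n]=(len(W),W.mean(0),d.min(),d.max(),pts(b).mean(0))
        if n!='green':
            w=W.mean(0)-x[:2];out[n+'_ang']=np.arctan2(w[1],w[0])
    return out
E
python3 - <<'E'
from h import *
import pickle;c,s=pickle.load(open('c.pkl','rb'))
np.set_printoptions(precision=4,suppress=True)
for k,v in measure(c,roi=(205,145,318,262)).items():print(k,v)
for n,(u,v) in dict(c1=(212,147),c2=(313,152),c3=(312,257),c4=(207,253)).items():print(n,ray(c,u,v,.06)[:2])
print('handle top',ray(c,278,225,.132)[:2])
E
```

```text
disc [0.6079 0.0275]
rad 0.057845599141423544
yel (27, array([0.6727, 0.0622]), np.float64(0.062352914813638916), np.float64(0.08478344394642412), array([245.4074, 171.3333]))
yel_ang 0.4915960031986959
red (40, array([0.7188, 0.0225]), np.float64(0.10082574509751513), np.float64(0.12187701271926529), array([263.45 , 151.725]))
red_ang -0.04544867596212791
green (3, array([ 0.4756, -0.0143]), np.float64(0.13813632253942365), np.float64(0.1393495509085993), array([279., 261.]))
c1 [0.7287 0.1398]
c2 [ 0.7243 -0.0925]
c3 [ 0.4851 -0.0904]
c4 [0.4892 0.1418]
handle top [ 0.5496 -0.0071]
```

Call:
servo_tool(series="-1 0.509 -0.367 0 0 0 -9;-1 0.509 -0.367 0 0 0 -9;-1 0.509 -0.367 0 0 0 -9;-1 0.509 -0.367 0 0 0 -9;-1 0.509 -0.367 0 0 0 -9;-1 0.509 -0.367 0 0 0 -9;-1 0.509 -0.367 0 0 0 -9;-1 0.509 -0.367 0 0 0 -9;-1 0.509 -0.367 0 0 0 -9;-1 0.509 -0.367 0 0 0 -9;-1 0.509 -0.367 0 0 0 -9;-1 0.509 -0.367 0 0 0 -9")

```text
time_s: 1.1
eef_pos: [0.4814, -0.1124, 0.2273]
eef_rot: [-0.0, 0.965, 0.263, -0.0]
wrist_force: [0.6, -0.4, -0.3]
opening: 1.001
grasp_force: 0.0
```

Call:
servo_tool(series="-1 0.11 -0.055 0 0 0 0;-1 0.11 -0.055 0 0 0 0;-1 0.11 -0.055 0 0 0 0;-1 0.11 -0.055 0 0 0 0;-1 0.11 -0.055 0 0 0 0")

```text
time_s: 1.52
eef_pos: [0.548, -0.0092, 0.2267]
eef_rot: [-0.0, 0.964, 0.265, -0.001]
wrist_force: [0.4, -0.3, -0.6]
opening: 1.0
grasp_force: 0.0
```

```bash
python3 - <<'E'
from h import *
np.set_printoptions(precision=4,suppress=True)
o=ctrl.get_obs();c=ctrl.camera('wrist');save(c,'w1.png')
print(o['eef_pos'],o['eef_rot'],c['fovy']);print(c['T_tool_cam']);print('q',o['q'])
import pickle;pickle.dump((c,o),open('w1.pkl','wb'))
E
```

```text
[ 0.548  -0.0092  0.2267] [-0.0003  0.9643  0.2648 -0.0006] 68.43791056522527
[[ 0.0001 -0.9505 -0.3108  0.0789]
 [ 1.     -0.0001  0.0004 -0.0002]
 [-0.0004 -0.3108  0.9505 -0.1451]
 [ 0.      0.      0.      1.    ]]
q [-0.2334  0.1225  1.6748 -0.0001  1.3456  0.8013]
```

View pics/w1.png

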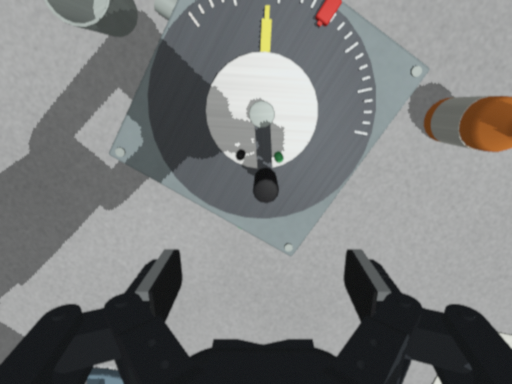

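The wrist view shows the axis hub at (261,112), pointer tip (267,8), marker (328,10), black pin (240,155), green pin (278,157) and handle (265,187). Now I'll fix these to the world frame.

```bash
cat > m.py <<'E'
from h import *
def meas(c,o,disc=(262,112,66)):
    hsv=cv2.cvtColor(c['img'],cv2.COLOR_RGB2HSV);H,S,V=[hsv[...,i].astype(int) for i in range(3)]
    yy,xx=np.mgrid[:384,:512];r=np.hypot(xx-disc[0],yy-disc[1])<disc[2]
    W=lambda P,z:np.array([ray(c,u,v,z,o)[:2] for u,v in P])
    out={}
    wl=big(r&(V>95)&(S<60))[0]
    P=W(cv2.convexHull(pts(wl).astype(np.int32))[:,0],.069)
    x=np.linalg.lstsq(np.c_[2*P,np.ones(len(P))],(P**2).sum(1),rcond=None)[0]
    A=x[:2];out['axis']=A;out['rad']=np.sqrt(x[2]+A@A)
    a=lambda w:np.arctan2(*(w-A)[::-1])
    rr=np.hypot(xx-disc[0],yy-disc[1])<200
    for n,m,z in (('yel',(abs(H-27)<7)&(S>120)&(V>60),.068),('red',((H<8)|(H>172))&(S>150)&(V>60),.070),('green',(abs(H-68)<22)&(S>100)&(V>25),.088)):
        b=big(rr&m)[0] if (rr&m).any() else None
        if b is None: continue
        w=W(pts(b),z);d=np.linalg.norm(w-A,axis=1)
        out[n]=(len(w),w.mean(0),'r',d.min(),d.max(),'ang',a(w.mean(0)))
        if n=='red': t=w[d<d.min()+.003].mean(0);out['mark']=(t,np.linalg.norm(t-A),a(t))
        if n=='yel': t=w[d>d.max()-.002].mean(0);out['tip']=(t,np.linalg.norm(t-A),a(t))
    return out
E
python3 - <<'E'
from m import *
import pickle;c,o=pickle.load(open('w1.pkl','rb'))
np.set_printoptions(precision=4,suppress=True)
for k,v in meas(c,o).items():print(k,v)
print('handle',ray(c,265,191,.132,o)[:2],ray(c,265,180,.132,o)[:2])
print(c['img'][165:206:2,265].mean(1).round())
E
```

```text
axis [0.6053 0.0241]
rad 0.06582232419971466
yel (337, array([0.6734, 0.0623]), 'r', np.float64(0.06197662663295224), np.float64(0.09875675280412335), 'ang', np.float64(0.5111079144578387))
tip (array([0.6908, 0.0716]), np.float64(0.09783825603179062), np.float64(0.5060114189664545))
red (379, array([0.7161, 0.0217]), 'r', np.float64(0.09727969396488913), np.float64(0.12444588846245115), 'ang', np.float64(-0.022108621202219736))
mark (array([0.7041, 0.0226]), np.float64(0.09885119576915921), np.float64(-0.015048482912385199))
green (52, array([ 0.58  , -0.0083]), 'r', np.float64(0.03667406355036711), np.float64(0.045604829363472064), 'ang', np.float64(-2.2322740993431274))
handle [ 0.5534 -0.0082] [ 0.5621 -0.0031]
[ 67.  45.  17.  15.  15.  16.  20.  37.  59.  61.  59.  57.  57.  55.
  54.  52.  49.  47.  49.  86. 101.]
```

```bash
python3 -c "
import cv2;i=cv2.imread('pics/w1.png')[135:215,215:315];cv2.imwrite('pics/w1c.png',cv2.resize(i,None,fx=6,fy=6))"
```

```text
(no output)
```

View pics/w1c.png

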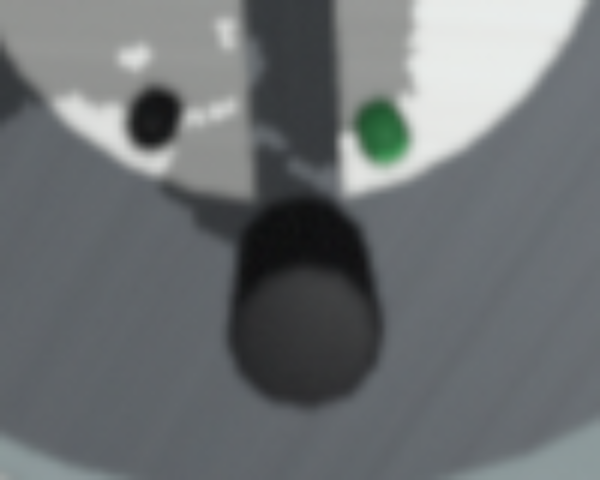

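The crop shows the handle top's centre at picture (266,191), with both pins clear of the arm. The disc mask took in part of the ring, so I'll raise its threshold.

```bash
sed -i 's/V>95/V>125/' m.py; python3 - <<'E'
from m import *
import pickle;c,o=pickle.load(open('w1.pkl','rb'))
np.set_printoptions(precision=4,suppress=True)
m=meas(c,o,(262,112,75))
for k,v in m.items():print(k,v)
h=ray(c,266,190.8,.132,o)[:2];d=h-m['axis'];print('handle',h,np.linalg.norm(d),np.arctan2(-d[1],-d[0]))
E
```

```text
axis [0.6074 0.0268]
rad 0.058130450258616684
yel (337, array([0.6734, 0.0623]), 'r', np.float64(0.05872399033799571), np.float64(0.09558128501136087), 'ang', np.float64(0.494303307747919))
tip (array([0.6908, 0.0716]), np.float64(0.09464615404332673), np.float64(0.4925408243712708))
red (379, array([0.7161, 0.0217]), 'r', np.float64(0.09518425139958343), np.float64(0.12246594371450936), 'ang', np.float64(-0.047068759389429615))
mark (array([0.704 , 0.0227]), np.float64(0.09664478662828438), np.float64(-0.042652664105435875))
green (52, array([ 0.58  , -0.0083]), 'r', np.float64(0.040112940419846435), np.float64(0.04905001326239327), 'ang', np.float64(-2.2341475180632404))
handle [ 0.554  -0.0089] 0.06423683709772196 0.5895120715109285
```

Call:
servo_tool(series="-1 0.005 0.002 0.04 0 0 -3;-1 0.005 0.002 0.08 0 0 -3;-1 0.005 0.002 0.11 0 0 -3;-1 0.005 0.002 0.11 0 0 -3;0.33 0.005 0.002 0.11 0 0 -3;0.33 0.005 0.002 0.11 0 0 -3;0.33 0.005 0.002 0.11 0 0 -3;0.33 0.005 0.002 0.11 0 0 -3;0.33 0.005 0.002 0.11 0 0 -3;0.33 0.005 0.002 0.11 0 0 -3")

```text
time_s: 2.4
eef_pos: [0.5539, -0.0107, 0.1187]
eef_rot: [0.001, 0.958, 0.288, 0.001]
wrist_force: [-0.2, -1.0, -0.8]
opening: 0.336
grasp_force: 0.0
```

```bash
cat > plan.py <<'E'
from h import *
import sys
A=np.array([.6075,.027])
def arc(angs,rad=.0655,z=.117,k=1):
    "rows from commanded pose (approximated by measured) to crank-line angles (world)"
    o=ctrl.get_obs();T=toolT(o);Rm=T[:3,:3];phi=np.arctan2(Rm[1,0],Rm[0,0])
    X=np.array([np.cos(phi),np.sin(phi)]);Y=np.array([np.sin(phi),-np.cos(phi)])
    d0=o['eef_pos'][:2]-A
    print('phi',round(phi,3),'rad',np.linalg.norm(d0).round(4),'ang',np.arctan2(-d0[1],-d0[0]).round(4),'open',o['opening'].round(3),'F',np.round(o['wrist_force'],2))
    for a in angs:
        p=A-rad*np.array([np.cos(a),np.sin(a)])-o['eef_pos'][:2]
        print('%.4f %.4f %.4f 0 0 %.1f'%(p@X,p@Y,o['eef_pos'][2]-z,-np.degrees(a-phi)))
def state():
    o=ctrl.get_obs();d=o['eef_pos'][:2]-A;a=np.arctan2(-d[1],-d[0])
    t=np.array([-np.sin(a),np.cos(a)])*-1  # ccw direction at handle
    t=np.array([np.sin(a),-np.cos(a)])
    f=o['wrist_force'][:2];print('ang %.4f rad %.4f Fccw_on_tool %.2f Frad_out %.2f'%(a,np.linalg.norm(d),f@t,f@(d/np.linalg.norm(d))),o['opening'].round(3))
E
python3 -c "
from plan import *
state();arc(np.arange(.5,-.3,-.08))"
```

```text
Traceback (most recent call last):
  File "plan.py", line 17, in state
    f=o['wrist_force'][:2];print('ang %.4f rad %.4f Fccw_on_tool %.2f Frad_out %.2f'%(a,np.linalg.norm(d),f@t,f@(d/np.linalg.norm(d))),o['opening'].round(3))
                                                                                                                                       ^^^^^^^^^^^^^^^^^^
AttributeError: 'float' object has no attribute 'round'
```

```bash
sed -i '/\*-1  #/d; s/o\[.opening.\].round(3)/np.round(o["opening"],3)/' plan.py; sed -i "s/'open',np.round(o\[\"opening\"\],3)/'open',np.round(o['opening'],3)/" plan.py
python3 -c "
from plan import *
state();arc(np.arange(.55,.2,-.03))"
```

```text
ang 0.6121 rad 0.0655 Fccw_on_tool 0.66 Frad_out 0.72 0.336
phi 0.584 rad 0.0655 ang 0.6121 open 0.336 F [-0.2  -0.96 -0.79]
0.0001 -0.0041 0.0017 0 0 2.0
0.0002 -0.0060 0.0017 0 0 3.7
0.0003 -0.0080 0.0017 0 0 5.4
0.0005 -0.0099 0.0017 0 0 7.1
0.0008 -0.0119 0.0017 0 0 8.8
0.0011 -0.0138 0.0017 0 0 10.6
0.0015 -0.0158 0.0017 0 0 12.3
0.0020 -0.0177 0.0017 0 0 14.0
0.0025 -0.0196 0.0017 0 0 15.7
0.0030 -0.0214 0.0017 0 0 17.4
0.0036 -0.0233 0.0017 0 0 19.2
0.0043 -0.0252 0.0017 0 0 20.9
```

Call:
servo_tool(series="0.33 0 -0.002 0 0 0 1;0.33 0 -0.004 0 0 0 2.5;0.33 0 -0.006 0 0 0 4;0.33 0 -0.008 0 0 0 5.5;0.33 0.0005 -0.010 0 0 0 7;0.33 0.001 -0.012 0 0 0 9;0.33 0.001 -0.014 0 0 0 10.5;0.33 0.0015 -0.016 0 0 0 12.5;0.33 0.002 -0.018 0 0 0 14;0.33 0.0025 -0.020 0 0 0 16;0.33 0.003 -0.022 0 0 0 18;0.33 0.0043 -0.025 0 0 0 20.5")

```text
time_s: 3.4
eef_pos: [0.5435, 0.0118, 0.1179]
eef_rot: [0.001, 0.994, 0.112, 0.001]
wrist_force: [0.9, -5.2, -0.1]
opening: 0.333
grasp_force: 3.1
```

```bash
python3 -c "
from plan import *
state();arc(np.arange(.19,-.18,-.03))"
```

```text
ang 0.2336 rad 0.0658 Fccw_on_tool 5.30 Frad_out 0.38 0.333
phi 0.224 rad 0.0658 ang 0.2336 open 0.333 F [ 0.86 -5.24 -0.07]
0.0003 -0.0029 0.0009 0 0 2.0
0.0004 -0.0048 0.0009 0 0 3.7
0.0006 -0.0068 0.0009 0 0 5.4
0.0008 -0.0087 0.0009 0 0 7.1
0.0011 -0.0107 0.0009 0 0 8.8
0.0014 -0.0126 0.0009 0 0 10.5
0.0018 -0.0145 0.0009 0 0 12.3
0.0022 -0.0165 0.0009 0 0 14.0
0.0027 -0.0184 0.0009 0 0 15.7
0.0033 -0.0202 0.0009 0 0 17.4
0.0039 -0.0221 0.0009 0 0 19.1
0.0046 -0.0240 0.0009 0 0 20.9
0.0053 -0.0258 0.0009 0 0 22.6
```

Call:
servo_tool(series="0.33 0 -0.003 0 0 0 2.5;0.33 0.0005 -0.006 0 0 0 5;0.33 0.001 -0.009 0 0 0 7.5;0.33 0.0012 -0.012 0 0 0 10;0.33 0.0018 -0.015 0 0 0 12.5;0.33 0.0027 -0.018 0 0 0 15.5;0.33 0.0037 -0.021 0 0 0 18;0.33 0.0048 -0.024 0 0 0 21;0.33 0.006 -0.0268 0 0 0 24;0.33 0.0073 -0.0295 0 0 0 26.5;0.33 0.0085 -0.032 0 0 0 29;0.33 0.0095 -0.034 0 0 0 31")

```text
time_s: 4.4
eef_pos: [0.5446, 0.0469, 0.1178]
eef_rot: [0.001, 0.987, -0.158, 0.0]
wrist_force: [-1.8, -5.7, 2.4]
opening: 0.339
grasp_force: 2.9
```

```bash
python3 -c "
from plan import *
state();arc(np.arange(-.35,-.72,-.03))"
```

```text
ang -0.3065 rad 0.0660 Fccw_on_tool 5.99 Frad_out 0.02 0.339
phi -0.317 rad 0.066 ang -0.3065 open 0.339 F [-1.82 -5.71  2.41]
0.0005 -0.0029 0.0008 0 0 1.9
0.0006 -0.0048 0.0008 0 0 3.6
0.0008 -0.0068 0.0008 0 0 5.3
0.0010 -0.0087 0.0008 0 0 7.0
0.0013 -0.0107 0.0008 0 0 8.7
0.0016 -0.0126 0.0008 0 0 10.5
0.0020 -0.0145 0.0008 0 0 12.2
0.0024 -0.0165 0.0008 0 0 13.9
0.0029 -0.0184 0.0008 0 0 15.6
0.0035 -0.0202 0.0008 0 0 17.3
0.0041 -0.0221 0.0008 0 0 19.1
0.0048 -0.0240 0.0008 0 0 20.8
0.0055 -0.0258 0.0008 0 0 22.5
```

Call:
servo_tool(series="0.33 0.0002 -0.002 0 0 0 2;0.33 0.0004 -0.0045 0 0 0 4;0.33 0.0006 -0.007 0 0 0 5.5;0.33 0.001 -0.009 0 0 0 7;0.33 0.0013 -0.011 0 0 0 9;0.33 0.0016 -0.013 0 0 0 10.5;0.33 0.002 -0.015 0 0 0 12.5;0.33 0.0024 -0.017 0 0 0 14;0.33 0.003 -0.019 0 0 0 16;0.33 0.0037 -0.021 0 0 0 18;0.33 0.0043 -0.023 0 0 0 20;0.33 0.005 -0.025 0 0 0 21.5")

```text
time_s: 5.4
eef_pos: [0.5564, 0.0693, 0.1177]
eef_rot: [0.001, 0.941, -0.339, -0.0]
wrist_force: [-3.7, -5.0, 3.0]
opening: 0.335
grasp_force: 3.0
```

```bash
python3 -c "
from plan import *
state();arc(np.arange(-.73,-.95,-.015))"
```

```text
ang -0.6921 rad 0.0663 Fccw_on_tool 6.21 Frad_out -0.38 0.335
phi -0.692 rad 0.0663 ang -0.6921 open 0.335 F [-3.67 -5.02  3.05]
0.0009 -0.0025 0.0007 0 0 2.2
0.0009 -0.0035 0.0007 0 0 3.0
0.0010 -0.0044 0.0007 0 0 3.9
0.0011 -0.0054 0.0007 0 0 4.7
0.0011 -0.0064 0.0007 0 0 5.6
0.0012 -0.0074 0.0007 0 0 6.5
0.0014 -0.0084 0.0007 0 0 7.3
0.0015 -0.0093 0.0007 0 0 8.2
0.0016 -0.0103 0.0007 0 0 9.0
0.0018 -0.0113 0.0007 0 0 9.9
0.0020 -0.0122 0.0007 0 0 10.8
0.0022 -0.0132 0.0007 0 0 11.6
0.0024 -0.0142 0.0007 0 0 12.5
0.0026 -0.0151 0.0007 0 0 13.3
0.0028 -0.0161 0.0007 0 0 14.2
```

Call:
servo_tool(series="0.33 0.0004 -0.002 0 0 0 1.5;0.33 0.0006 -0.004 0 0 0 3;0.33 0.0008 -0.006 0 0 0 5;0.33 0.001 -0.008 0 0 0 7;0.33 0.001 -0.008 0 0 0 7")

```text
time_s: 5.82
eef_pos: [0.5622, 0.0753, 0.1176]
eef_rot: [0.001, 0.918, -0.396, -0.001]
wrist_force: [-3.8, -3.3, 3.5]
opening: 0.332
grasp_force: 2.5
```

Call:
servo_tool(series="0.33 0 -0.001 0 0 0 1;0.33 0.0002 -0.002 0 0 0 2;0.33 0.0003 -0.003 0 0 0 2.5;0.33 0.0003 -0.003 0 0 0 2.5")

```text
time_s: 6.15
eef_pos: [0.5644, 0.0771, 0.1176]
eef_rot: [0.001, 0.91, -0.415, -0.001]
wrist_force: [-4.8, -3.5, 5.4]
opening: 0.337
grasp_force: 2.7
```

```bash
python3 -c "
from plan import *
state()"
```

```text
ang -0.8606 rad 0.0661 Fccw_on_tool 5.89 Frad_out 0.48 0.337
```

Call:
servo_tool(series="0.33 0.0002 -0.0015 0 0 0 1;0.33 0.0003 -0.003 0 0 0 2.5;0.33 0.0005 -0.004 0 0 0 3.5;0.33 0.0005 -0.004 0 0 0 3.5")

```text
time_s: 6.48
eef_pos: [0.5677, 0.0794, 0.1176]
eef_rot: [0.001, 0.897, -0.443, -0.001]
wrist_force: [-4.6, -2.8, 4.3]
opening: 0.335
grasp_force: 2.6
```

Call:
servo_tool(series="0.33 0.0001 -0.001 0 0 0 1;0.33 0.0002 -0.002 0 0 0 2;0.33 0.0003 -0.003 0 0 0 2.5;0.33 0.0003 -0.003 0 0 0 2.5")

```text
time_s: 6.82
eef_pos: [0.5702, 0.0811, 0.1176]
eef_rot: [0.001, 0.887, -0.462, -0.001]
wrist_force: [-4.0, -2.6, 3.9]
opening: 0.336
grasp_force: 2.7
```

Call:
servo_tool(series="0.33 0.0002 -0.0015 0 0 0 1;0.33 0.0003 -0.003 0 0 0 2.5;0.33 0.0005 -0.004 0 0 0 3.5;0.33 0.0005 -0.004 0 0 0 3.5")

```text
time_s: 7.15
eef_pos: [0.5737, 0.083, 0.1176]
eef_rot: [0.001, 0.872, -0.489, -0.001]
wrist_force: [-5.0, -2.1, 4.3]
opening: 0.336
grasp_force: 2.6
```

```bash
python3 -c "
from plan import *
state()"
```

```text
ang -1.0277 rad 0.0655 Fccw_on_tool 5.37 Frad_out 0.76 0.336
```

Call:
servo_tool(series="0.33 0.0001 -0.001 0 0 0 1;0.33 0.0002 -0.002 0 0 0 2;0.33 0.0003 -0.003 0 0 0 2.5;0.33 0.0003 -0.003 0 0 0 2.5")

```text
time_s: 7.48
eef_pos: [0.5758, 0.0841, 0.1175]
eef_rot: [0.002, 0.861, -0.508, -0.001]
wrist_force: [-7.1, -3.9, 6.0]
opening: 0.336
grasp_force: 3.9
```

Call:
servo_tool(series="0.33 0.0001 -0.001 0 0 0 1;0.33 0.0002 -0.002 0 0 0 2;0.33 0.0003 -0.003 0 0 0 2.5;0.33 0.0003 -0.003 0 0 0 2.5")

```text
time_s: 7.82
eef_pos: [0.5779, 0.0851, 0.1174]
eef_rot: [0.002, 0.85, -0.527, -0.002]
wrist_force: [-8.6, -3.9, 8.8]
opening: 0.339
grasp_force: 5.3
```

Call:
servo_tool(series="0.33 0.0001 -0.001 0 0 0 0.5;0.33 0.0002 -0.002 0 0 0 1.5;0.33 0.0002 -0.002 0 0 0 1.5;0.33 0.0002 -0.002 0 0 0 1.5")

```text
time_s: 8.15
eef_pos: [0.5793, 0.0857, 0.1174]
eef_rot: [0.003, 0.843, -0.538, -0.002]
wrist_force: [-11.0, -4.5, 9.9]
opening: 0.334
grasp_force: 6.3
```

```bash
python3 -c "
from plan import *
state()"
```

```text
ang -1.1225 rad 0.0651 Fccw_on_tool 11.87 Frad_out 0.67 0.334
```

One more small step, then hold to make the feel certain.

Call:
servo_tool(series="0.33 0 -0.0007 0 0 0 0.5;0.33 0 -0.0012 0 0 0 1;0.33 0 -0.0012 0 0 0 1;0.33 0 -0.0012 0 0 0 1;0.33 0 -0.0012 0 0 0 1;0.33 0 -0.0012 0 0 0 1;0.33 0 -0.0012 0 0 0 1")

```text
time_s: 8.73
eef_pos: [0.58, 0.0861, 0.1174]
eef_rot: [0.003, 0.839, -0.545, -0.002]
wrist_force: [-10.9, -4.2, 9.0]
opening: 0.337
grasp_force: 6.9
```

```bash
python3 -c "
from plan import *
state();arc(np.arange(-1.1,-.6,.04))"
```

```text
ang -1.1355 rad 0.0651 Fccw_on_tool 11.69 Frad_out 0.76 0.337
phi -1.152 rad 0.0651 ang -1.1355 open 0.337 F [-10.92  -4.24   8.98]
-0.0003 0.0023 0.0004 0 0 -3.0
-0.0001 0.0049 0.0004 0 0 -5.3
0.0002 0.0075 0.0004 0 0 -7.6
0.0006 0.0101 0.0004 0 0 -9.9
0.0011 0.0127 0.0004 0 0 -12.2
0.0017 0.0153 0.0004 0 0 -14.5
0.0024 0.0178 0.0004 0 0 -16.8
0.0032 0.0203 0.0004 0 0 -19.0
0.0041 0.0227 0.0004 0 0 -21.3
0.0051 0.0252 0.0004 0 0 -23.6
0.0062 0.0275 0.0004 0 0 -25.9
0.0074 0.0299 0.0004 0 0 -28.2
0.0087 0.0321 0.0004 0 0 -30.5
```

Call:
servo_tool(series="0.33 0 -0.0006 0 0 0 0.5;0.33 0 -0.0012 0 0 0 1;0.33 0 -0.0012 0 0 0 1;0.33 0 -0.0012 0 0 0 1;0.33 0 -0.0012 0 0 0 1;0.33 0 -0.0012 0 0 0 1")

```text
time_s: 9.23
eef_pos: [0.5809, 0.0864, 0.1174]
eef_rot: [0.003, 0.834, -0.552, -0.003]
wrist_force: [-13.8, -6.1, 11.1]
opening: 0.336
grasp_force: 7.5
```

```bash
python3 -c "
from plan import *
state()"
```

```text
ang -1.1494 rad 0.0651 Fccw_on_tool 15.03 Frad_out 0.09 0.336
```

Call:
servo_tool(series="0.33 0 0.002 0 0 0 -2;0.33 0 0.0045 0 0 0 -4.5;0.33 0.0003 0.007 0 0 0 -7;0.33 0.0006 0.0095 0 0 0 -9;0.33 0.001 0.012 0 0 0 -11.5;0.33 0.0015 0.0145 0 0 0 -13.5;0.33 0.0022 0.017 0 0 0 -16;0.33 0.003 0.0195 0 0 0 -18;0.33 0.0039 0.022 0 0 0 -20.5;0.33 0.0048 0.0245 0 0 0 -23;0.33 0.006 0.027 0 0 0 -25.5;0.33 0.007 0.029 0 0 0 -27.5")

```text
time_s: 10.23
eef_pos: [0.5604, 0.0703, 0.1175]
eef_rot: [-0.0, 0.941, -0.337, 0.0]
wrist_force: [-0.0, 1.1, -0.9]
opening: 0.335
grasp_force: 1.0
```

```bash
python3 -c "
from plan import *
state();arc(np.arange(-.66,-.15,.04))"
```

```text
ang -0.7435 rad 0.0640 Fccw_on_tool -0.81 Frad_out 0.78 0.335
phi -0.688 rad 0.064 ang -0.7435 open 0.335 F [-0.02  1.13 -0.94]
-0.0016 0.0054 0.0005 0 0 -1.6
-0.0014 0.0080 0.0005 0 0 -3.9
-0.0012 0.0106 0.0005 0 0 -6.2
-0.0009 0.0132 0.0005 0 0 -8.5
-0.0004 0.0158 0.0005 0 0 -10.8
0.0001 0.0184 0.0005 0 0 -13.1
0.0008 0.0209 0.0005 0 0 -15.4
0.0015 0.0234 0.0005 0 0 -17.7
0.0024 0.0259 0.0005 0 0 -19.9
0.0033 0.0283 0.0005 0 0 -22.2
0.0043 0.0307 0.0005 0 0 -24.5
0.0055 0.0331 0.0005 0 0 -26.8
0.0067 0.0354 0.0005 0 0 -29.1
```

Call:
servo_tool(series="0.33 0 0.0025 0 0 0 0;0.33 -0.0005 0.005 0 0 0 -1;0.33 -0.001 0.0075 0 0 0 -3.5;0.33 -0.001 0.01 0 0 0 -6;0.33 -0.001 0.0125 0 0 0 -8;0.33 -0.0006 0.015 0 0 0 -10;0.33 0 0.0175 0 0 0 -12.5;0.33 0.0005 0.02 0 0 0 -14.5;0.33 0.0012 0.0225 0 0 0 -17;0.33 0.002 0.025 0 0 0 -19;0.33 0.003 0.0275 0 0 0 -21.5;0.33 0.004 0.03 0 0 0 -24")

```text
time_s: 11.23
eef_pos: [0.5446, 0.0451, 0.1176]
eef_rot: [-0.001, 0.991, -0.134, 0.0]
wrist_force: [1.9, 5.8, 0.2]
opening: 0.331
grasp_force: 3.0
```

```bash
python3 -c "
from plan import *
state();arc(np.arange(-.21,.15,.03))"
```

```text
ang -0.2803 rad 0.0655 Fccw_on_tool -6.13 Frad_out -0.19 0.331
phi -0.269 rad 0.0655 ang -0.2803 open 0.331 F [1.88 5.84 0.24]
0.0001 0.0046 0.0006 0 0 -3.4
0.0002 0.0066 0.0006 0 0 -5.1
0.0004 0.0085 0.0006 0 0 -6.8
0.0007 0.0105 0.0006 0 0 -8.6
0.0010 0.0124 0.0006 0 0 -10.3
0.0014 0.0143 0.0006 0 0 -12.0
0.0018 0.0162 0.0006 0 0 -13.7
0.0023 0.0181 0.0006 0 0 -15.4
0.0029 0.0200 0.0006 0 0 -17.2
0.0035 0.0219 0.0006 0 0 -18.9
0.0042 0.0238 0.0006 0 0 -20.6
0.0049 0.0256 0.0006 0 0 -22.3
```

Call:
servo_tool(series="0.33 0 0.002 0 0 0 -2;0.33 0 0.004 0 0 0 -3.5;0.33 0.0003 0.006 0 0 0 -5;0.33 0.0005 0.008 0 0 0 -6.5;0.33 0.0007 0.01 0 0 0 -8;0.33 0.001 0.012 0 0 0 -10;0.33 0.0014 0.014 0 0 0 -12;0.33 0.0018 0.016 0 0 0 -13.5;0.33 0.0023 0.018 0 0 0 -15.5;0.33 0.003 0.02 0 0 0 -17.5;0.33 0.003 0.02 0 0 0 -17.5")

```text
time_s: 12.15
eef_pos: [0.5416, 0.0249, 0.1175]
eef_rot: [-0.001, 1.0, 0.018, -0.0]
wrist_force: [-0.8, 4.8, 1.0]
opening: 0.332
grasp_force: 2.4
```

```bash
python3 - <<'E'
from plan import *
np.set_printoptions(precision=4,suppress=True)
state()
import pickle;o=ctrl.get_obs();c=ctrl.camera('wrist');t=ctrl.camera('top');save(c,'w2.png');pickle.dump((c,o,t),open('w2.pkl','wb'))
for k,v in measure(t,roi=(205,145,318,262)).items():print(k,v)
E
```

```text
ang 0.0319 rad 0.0660 Fccw_on_tool -4.80 Frad_out 0.69 0.332
disc [0.6516 0.0198]
rad 0.019058524456882085
yel (29, array([0.6804, 0.0163]), np.float64(0.01849546663838478), np.float64(0.042167796679260856), array([265.7931, 168.5862]))
yel_ang -0.12150530423658508
red (47, array([0.7189, 0.0225]), np.float64(0.05728076625342979), np.float64(0.0782326591118452), array([263.4468, 151.6809]))
red_ang 0.03901166529097568
green (3, array([ 0.4756, -0.0143]), np.float64(0.17888339739300102), np.float64(0.1796192443865355), array([279., 261.]))
```

View pics/w2.png

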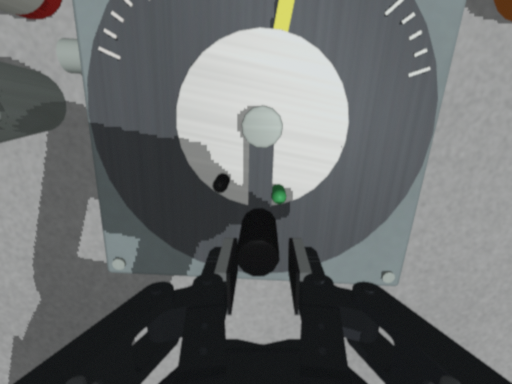

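The wrist view shows the arm against the green pin, with pin (279,194) and arm edge (270,190). The pointer is still about 0.108 rad (7 mm at the handle) short of the marker. I'll go most of the way, then measure again.

Call:
servo_tool(series="0.33 0 0.0015 0 0 0 -1.5;0.33 0 0.003 0 0 0 -3;0.33 0 0.0045 0 0 0 -4.5;0.33 0 0.0045 0 0 0 -4.5;0.33 0 0.0045 0 0 0 -4.5")

```text
time_s: 12.67
eef_pos: [0.5417, 0.0202, 0.1174]
eef_rot: [-0.001, 0.998, 0.056, -0.0]
wrist_force: [-0.2, 5.2, 2.7]
opening: 0.332
grasp_force: 2.5
```

```bash
cat > ang.py <<'E'
from plan import *
np.set_printoptions(precision=4,suppress=True)
def wy(c,o):
    hsv=cv2.cvtColor(c['img'],cv2.COLOR_RGB2HSV);H,S,V=[hsv[...,i].astype(int) for i in range(3)]
    b=big((abs(H-27)<7)&(S>120)&(V>60)&(np.mgrid[:384,:512][0]<100))[0]
    W=np.array([ray(c,u,v,.068,o)[:2] for u,v in pts(b)]);w=W.mean(0)-A;return len(W),np.arctan2(w[1],w[0])
E
python3 - <<'E'
from ang import *
import pickle;c,o,t=pickle.load(open('w2.pkl','rb'));print('before',wy(c,o))
state();o=ctrl.get_obs();print('now',wy(ctrl.camera('wrist'),o))
t=ctrl.camera('top');m=measure(t,roi=(205,145,318,262))
for n in('yel','red'):w=m[n][1]-[.6079,.0275];print(n,m[n][0],np.arctan2(w[1],w[0]))
E
```

```text
before (428, np.float64(-0.15391046072884218))
ang 0.1025 rad 0.0661 Fccw_on_tool -5.19 Frad_out -0.38 0.332
now (424, np.float64(-0.08280275312688393))
yel 28 -0.08342188019888579
red 47 -0.04536965903139144
```

Call:
servo_tool(series="0.33 0 0.001 0 0 0 -1;0.33 0 0.0018 0 0 0 -1.5;0.33 0 0.0025 0 0 0 -2;0.33 0 0.0025 0 0 0 -2;0.33 0 0.0025 0 0 0 -2")

```text
time_s: 13.18
eef_pos: [0.542, 0.0177, 0.1175]
eef_rot: [-0.001, 0.997, 0.074, -0.0]
wrist_force: [-0.1, 5.4, 1.3]
opening: 0.334
grasp_force: 2.6
```

```bash
python3 - <<'E'
from ang import *
state();o=ctrl.get_obs();print('now',wy(ctrl.camera('wrist'),o))
E
```

```text
ang 0.1408 rad 0.0661 Fccw_on_tool -5.37 Frad_out -0.65 0.334
now (424, np.float64(-0.04529325957534482))
```

Call:
servo_tool(series="0.1 0 -0.001 0 0 0 0;-0.2 0 -0.002 0 0 0 0;-0.6 0 -0.002 0 0 0 0;-1 0 -0.002 0 0 0 0;-1 0 -0.002 0 0 0 0;-1 0 -0.002 0 0 0 0;-1 0 -0.002 -0.02 0 0 0;-1 0 -0.002 -0.06 0 0 0;-1 0 -0.002 -0.1 0 0 0;-1 0 -0.002 -0.12 0 0 0;-1 0 -0.002 -0.12 0 0 0")

```text
time_s: 14.15
eef_pos: [0.5453, 0.0183, 0.2438]
eef_rot: [0.001, 0.997, 0.074, 0.005]
wrist_force: [0.8, 0.2, 0.7]
opening: 0.998
grasp_force: 0.0
```

```bash
python3 - <<'E'
from m import *
np.set_printoptions(precision=4,suppress=True)
o=ctrl.get_obs();c=ctrl.camera('wrist');save(c,'w3.png')
for k,v in meas(c,o,(260,108,75)).items():print(k,v)
print(o['time_s'],o['opening'],o['wrist_force'])
E
```

```text
axis [0.6077 0.0267]
rad 0.058414695745235654
yel (266, array([0.6821, 0.0237]), 'r', np.float64(0.05860422046120352), np.float64(0.09579470829359664), 'ang', np.float64(-0.03971740734164751))
tip (array([0.7024, 0.0225]), np.float64(0.09484727539872785), np.float64(-0.044230915912397695))
red (354, array([0.6894, 0.2028]), 'r', np.float64(0.18532095924459568), np.float64(0.20373376983282893), 'ang', np.float64(1.1361663674852627))
mark (array([0.6926, 0.1931]), np.float64(0.18682137245902752), np.float64(1.0988847584177026))
green (50, array([0.5657, 0.0108]), 'r', np.float64(0.040735022957745365), np.float64(0.04918370879002445), 'ang', np.float64(-2.78031881610626))
14.15 0.9984692652197352 [0.8312 0.157  0.665 ]
```

View pics/w3.png

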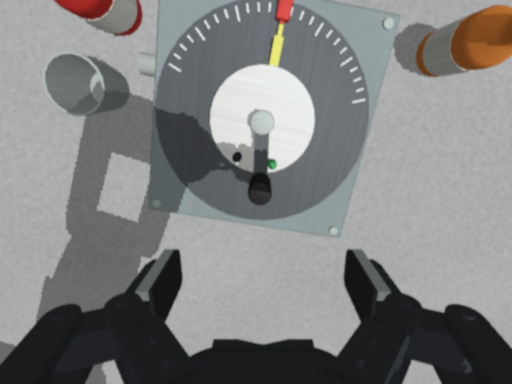

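The pointer meets the red marker's tip, at about (283,22). The arm lies against the green pin at (272,164), well clear of the black pin, and the gripper is free above.

```bash
python3 -c "
from bench import ctrl
print(ctrl.hand_in())"
```

```text
the job is handed in; nothing more can be done
None
```

The job is handed in, though no verdict came back: the dial was pressed on the zero stop at about 12–15 N at the handle, then brought up counter-clockwise to the red marker (pointer tip about 2 mm from the marker's tip in the last measurement) with the crank arm against the green pin and the handle released, at about 14 s of the 61 s.

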